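# Back off and lock the vacuum regulator

### The job

Before the pump is piped up, wind the bench vacuum regulator right off: pull its bar knob up to unlock it, turn it anticlockwise (seen from above) until its nose meets the stop post, then ease it back clockwise only until the hidden lock falls into the first notch, push it fully home and let go. Never force it: no more than a light hand on the stop, on the lock teeth or at the end of the pull, and leave the other parts on the counter where they lie.

Things in the scene. Friction and masses are not known exactly. Their poses are not given: they have to be found in the camera images.
- regulator: Bench vacuum regulator fixed to the counter: steel foot 104 x 96 x 8 mm, square aluminium body 68 mm wide, hose barbs out to +y and -y (74 mm from the axis), a gauge on the -x face, round grey bonnet with a 72 mm scale flange, top at 92 mm. Origin on the knob's axis at counter level, z up. With the knob at its stop, knob x is parallel to this x (to 0.03 rad).
- stop_post (a point): Top of the stop post: a 6 mm steel pin standing 18 mm up from the flange, 32 mm from the axis, 0.19 rad anticlockwise of regulator +x; top 110 mm above the counter. It stops the nose of the knob when the knob is turned anticlockwise, home or lifted. Gives about 1 mm under 20 N; must not take more than 30 N.
- knob: Bar knob, 100 g: aluminium skirt, black bar and nose. Origin on its vertical axis at the skirt's lower rim, 94 mm above the counter when home; x along the bar to the nose, z up. Above its origin: skirt 54 mm across, 0 to 18 mm; bar 46 mm long (x), 16 mm thick (y), straight-sided, 18 to 49 mm; nose 6 mm wide, out to 35 mm along +x, 2 to 12 mm. Starts home, 0.8 to 1.3 rad clockwise of the stop.
- knob_grip (a point): Where to grip the bar from above: on the axis, 40 mm above the knob's origin. Pull straight up: about 3 N of rubbing friction, free to turn once 5 mm up, retaining ring met at 8 mm (gives 1 mm under 20 N). The knob stays at any height where it is left. Unlocked it turns with about 0.05 N m of friction.
- lock_ring: Hidden under the knob: a ring of flat-topped teeth, 5 mm high, fixed on the bonnet; origin on the axis 98 mm up, x axis on the notch where the knob stood at first. Home, the knob's flat-ended pins stand in notches (play 0.04 rad each way). At the stop the pins are over a tooth; the first notch, to be felt for, lies up to 0.6 rad clockwise of it, the next one well beyond. Teeth must not take more than 30 N.
- mouthpiece: Bystander: black rubber mouthpiece, a ring 60 mm across and 26 mm high; origin under its centre.
- chamber_cap: Bystander: white pulsation chamber cap, 48 mm disc with a nipple, 23 mm high; origin under its centre.
- spacer_ring: Bystander: stainless spacer ring, 46 mm across, 9 mm high; origin under its centre.
- drain_plug: Bystander: green plastic drain plug, 36 mm across, 32 mm high; origin under its centre.
- pulsator: Bystander: black and grey pulsator, 75 x 60 mm, 56 mm high, with two nipples; origin under its centre.
- spanner: Bystander: open spanner 170 mm long lying flat; origin under its middle.
- cup_shell: Bystander: stainless teat cup shell standing upright, 50 mm across, 135 mm high; origin under its centre.
Not all that is in view belongs to the job. Leave any orange or red look-alike of the regulator alone.

How it is judged:
By the outcome, as a careful person would: the job done as asked, in the order asked, and still so for the second after the job is handed in, with the robot touching nothing.
It also fails if it takes over 69 s, if anything falls off the work surface, if the arm or the gripper's body presses on something with over 40 N, if the wrist force passes 120 N, or if a joint passes its speed limit or range.

### The arm

A 6-joint arm with a two-finger parallel gripper is mounted at the origin on the work surface. World frame = base frame: x ahead of the robot, y to its left, z up, the work surface at z = 0. Lengths are in m, angles in rad, forces in N, time in s.
With the tool pointing down it reaches from about 0.375 to 0.975 m from the base axis. Payload 3.8 kg.
Tool frame: the origin (TCP) lies at the very end of the fingers, on their centre line; the grasp point (between the pads) lies bot.grip_point_offset behind it (bot.grip_point_offset is the distance from the TCP to the grasp point, in m); z points along the fingers, y is the line along which they close (so a half turn about z gives the same grasp; the last joint's range is limited). The gripper opens to 85 mm and grips with 20 to 120 N. Pads are 22 mm wide; open, the fingers measure 114 mm over their backs; the gripper's body (76 mm by 85 mm) begins 54 mm behind the grasp point. The pads swing forward as they close: fully open they stand 13 mm farther back than shut.
Start: joints at [1.267, 0.264, 1.604, -0, 1.274, -0.037], TCP at [0.178, 0.651, 0.209] pointing down, gripper open.
Joint ranges: [-2.63, 2.63], [-0.94, 2.18], [0.31, 2.57], [-1.31, 4.45], [0, 2.66], [-2.55, 2.55]. Speed limits (rad/s): [2.57, 2.57, 3.14, 3.14, 3.14, 3.14].

### API

Orientations are given as a rotation vector (axis times angle).
In Python, from workcell import bot, vision gives the robot as it stands.
- The arm moves only by the tool play_rows, never from a script. Its argument "rows" is a list of rows, each an object of numbers: "dx", "dy", "dz": the shift along the tool's x, y, z as a fraction of full scale; "roll": the turn about the tool's z as a fraction of full scale; "fingers": the closure, from 0 (fully open) to 1 (shut). In form: [{"dx": .., "dy": .., "dz": .., "roll": .., "fingers": ..}, ...]. A call has 1 to 20 rows; each row shifts and turns the commanded pose from where the row before left it, along the tool's axes as they then stand; what a row does not reach is not made up. Full scale, the value 1, is 0.04 m for a shift and 4 degrees for a turn. A row lasts 1/12 s, in which the tool goes at most 41.7 mm and 7.16 degrees, less where a joint would pass 70% of its speed; a pose out of reach is approached as far as the arm can. A call with a number of a shift or a turn outside -1 to 1 is refused whole. A call with a gripper value outside its range is refused whole. The fingers move at their own pace and stop on an object; "grip_force" is the grip in N (left out, the last holds). Time passes only in rows, so rows that do not move let the fingers close. It gives the time, the measured TCP pose, the force and the opening at its end, in the units of the state.
- bot.read_state(): the state, without advancing time (a new reading comes with each control period).
- vision.read_camera(name): name is "scene" or "top" or "wrist"; returns a dict with "pixels" (480x640x3 uint8, red, green, blue), "depth" (480x640 float32, m along the optical axis (not along the pixel's ray), 0 where there is no reading), "fx", "fy", "cx", "cy" (pixels), "R" (3x3) and "t" (3): a world point X has camera coordinates R X + t. Camera axes: x right, y down, z forward; pixel columns grow to the right and rows downward; lengths in m; the calibration is good to about 2 mm. A picture is of the moment at which its call begins.
- bot.finish_job(): hands the job in, once; it reports no verdict.
The state is a dict: "time": time; "q": joint angles; "joint_vel": joint speeds; "joint_torque": joint torques, N m; "tool_pos": TCP position; "tcp_rot": TCP orientation; "wrist_force": force on the tool from outside, world axes, zero at the start; "torque": the same for the moment, N m; "width": opening from 0.0 (shut) to 1.0 (fully open).
Only numpy, scipy, OpenCV 4.12 (cv2) and the standard library are available. Lean on these libraries where they do the work, as an engineer would, in place of code of your own. Each camera call takes 0.05 s, during which the arm holds its last target. There are 200 camera calls.

## Working session

There is one attempt and no reset: what is moved stays moved. The work goes in short steps, Python scripts to look and compute and a tool call to move; the robot and the scene stay as the last step left them, time stands still between calls to the robot, and variables do not carry over. Pictures are saved under pics/ and viewed, on a budget of 10 in all, crops included, one or two more only if the job needs it, and the job is handed in when it is done.

Besides the shell and the picture viewer there is one more tool, called after "Request:" as a command line: name --argument value ..., lists and objects as JSON in quotes. play_rows: Moves the arm, as the interface text tells. Its arguments: {"type":"object","properties":{"rows":{"type":"array","items":{"type":"object","properties":{"dx":{"type":"number","minimum":-1,"maximum":1},"dy":{"type":"number","minimum":-1,"maximum":1},"dz":{"type":"number","minimum":-1,"maximum":1},"roll":{"type":"number","minimum":-1,"maximum":1},"fingers":{"type":"number"}}}},"grip_force":{"type":"number"}},"required":["rows"]}

```bash
mkdir -p pics; ls
cat > h.py <<'E'
import numpy as np, cv2
from workcell import bot, vision
def cam(n):
    c=vision.read_camera(n); c['R']=np.array(c['R']); c['t']=np.array(c['t']); return c
def save(c,f,crop=None,s=1):
    p=cv2.cvtColor(c['pixels'],cv2.COLOR_RGB2BGR)
    if crop: p=p[crop[1]:crop[3],crop[0]:crop[2]]
    if s!=1: p=cv2.resize(p,None,fx=s,fy=s,interpolation=cv2.INTER_CUBIC)
    cv2.imwrite('pics/'+f,p)
def ray(c,u,v,z):
    d=c['R'].T@np.array([(u-c['cx'])/c['fx'],(v-c['cy'])/c['fy'],1]); o=-c['R'].T@c['t']
    return o+d*(z-o[2])/d[2]
def proj(c,X):
    x=c['R']@np.array(X)+c['t']; return c['fx']*x[0]/x[2]+c['cx'],c['fy']*x[1]/x[2]+c['cy']
def cloud(c):
    v,u=np.mgrid[:480,:640]; d=c['depth']
    P=np.stack([(u-c['cx'])/c['fx']*d,(v-c['cy'])/c['fy']*d,d],-1)
    return (P-c['t'])@c['R']
E
python3 - <<'E'
from h import *
c=cam('top'); save(c,'top1.png'); print(-c['R'].T@c['t'],c['R'],c['fx'])
c=cam('scene'); save(c,'scene1.png'); print(-c['R'].T@c['t'])
print(bot.read_state(), bot.grip_point_offset)
E
```

```text
pics
[ 0.37899107 -0.0219623   1.42761881] [[ 0.01844951 -0.99982015 -0.00439091]
 [-0.99049869 -0.01767856 -0.13638115]
 [ 0.13627899  0.00686535 -0.99064671]] 609.1518239407509
[1.48570627 0.31325866 1.15882718]
{'time': 0.1, 'q': array([ 1.26707565e+00,  2.64666189e-01,  1.60524942e+00, -3.32080072e-05,
        1.27367197e+00, -3.68939355e-02]), 'joint_vel': array([-0.00137636, -0.00205413, -0.00401669, -0.00179217,  0.00245142,
        0.00158288]), 'joint_torque': array([ 3.19650071e-04, -5.16706324e+01, -3.68589735e+01, -4.59251154e-06,
        6.36198762e-03, -1.69038628e-05]), 'tool_pos': array([0.177778  , 0.65044197, 0.20748791]), 'tcp_rot': array([-4.17832007e-01, -3.11337172e+00,  3.09642503e-03]), 'wrist_force': array([ 0.6813442 ,  0.37778625, -0.36173559]), 'torque': array([ 0.03573722, -0.05605732,  0.00955453]), 'width': 1.0048093883249702} 0.0187
```

View pics/top1.png

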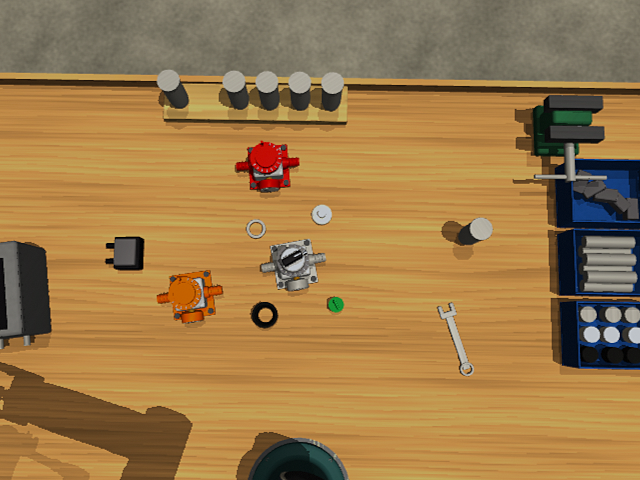

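View pics/scene1.png

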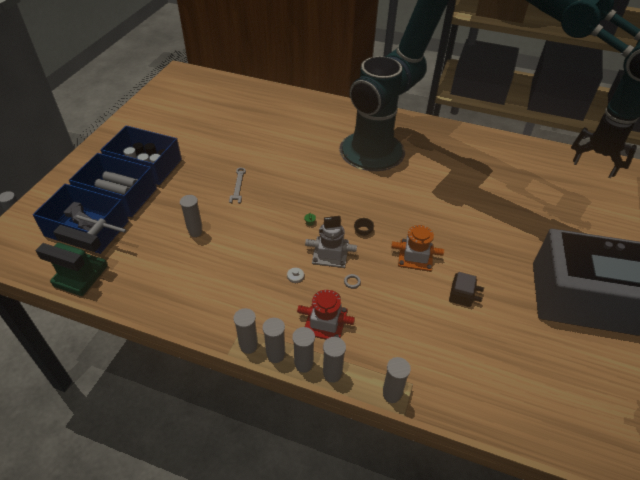

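The grey regulator with the black bar is at top (293,260) and scene (332,240). The look-alikes are orange at top (188,293) and red at top (266,165). The description fits the grey one, so I'll check it in a close crop and measure.

Run:
```python
from h import *
c=cam('top'); save(c,'crop1.png',(250,225,340,305),7)
for z,uv in ((0.143,(293,258)),(.112,(293,261))): print(ray(c,*uv,z))
P=cloud(c); sub=P[225:305,250:340].reshape(-1,3); px=c['pixels'][225:305,250:340].reshape(-1,3).astype(int)
m=(sub[:,2]>.132)&(sub[:,2]<.16); b=sub[m]; print(m.sum(),b.mean(0),b.min(0),b.max(0))
r=cv2.minAreaRect(b[:,:2].astype(np.float32)*1000); print(r)
m=(sub[:,2]>.086)&(sub[:,2]<.1); print(m.sum(),cv2.minEnclosingCircle(sub[m][:,:2].astype(np.float32)*1000))
```

```text
[0.50870201 0.02018826 0.143     ]
[0.50529949 0.02106131 0.112     ]
165 [0.50909077 0.0219765  0.14143328] [0.49197928 0.00124098 0.13325944] [0.5266007  0.04360443 0.1484995 ]
((509.3686218261719, 21.951623916625977), (16.472618103027344, 45.33451843261719), 30.671464920043945)
336 ((509.9566345214844, 21.989065170288086), 36.238712310791016)
```

View pics/crop1.png

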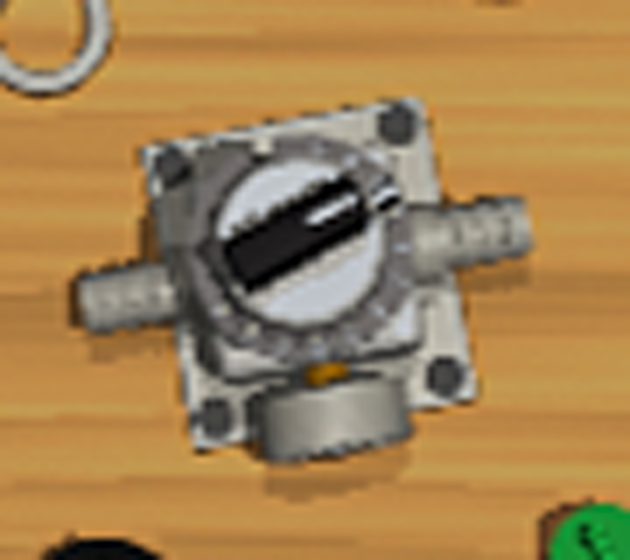

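The crop confirms it. The gauge faces the robot (−x), the nose end of the bar is at upper right (385,200), and the stop post is at about (260,148) on the far side. That puts the axis near (0.509, 0.022), with the bar at about −59° in world and the regulator x at about +10°. I'll move above it now.

Request:
play_rows --rows '[{"dx": -0.3,"dy": -0.32,"dz": -0.1,"fingers": 0},{"dx": -0.63,"dy": -0.67,"dz": -0.1},{"dx": -0.63,"dy": -0.67,"dz": -0.1},{"dx": -0.63,"dy": -0.67,"dz": -0.1},{"dx": -0.63,"dy": -0.67},{"dx": -0.63,"dy": -0.67},{"dx": -0.63,"dy": -0.67},{"dx": -0.63,"dy": -0.67},{"dx": -0.63,"dy": -0.67},{"dx": -0.63,"dy": -0.67},{"dx": -0.63,"dy": -0.67},{"dx": -0.63,"dy": -0.67},{"dx": -0.63,"dy": -0.67},{"dx": -0.63,"dy": -0.67},{"dx": -0.63,"dy": -0.67},{"dx": -0.63,"dy": -0.67},{"dx": -0.63,"dy": -0.67},{"dx": -0.63,"dy": -0.67},{"dx": -0.63,"dy": -0.67},{"dx": -0.4,"dy": -0.45}]'

```text
validation failed for argument at $.ro...
```

Request:
play_rows --rows '[{"roll": 1},{"roll": 1},{"roll": 1},{"roll": 1},{"roll": 1},{"roll": 1},{"roll": 1},{"roll": 1},{"roll": 1},{"roll": 1},{"roll": 1},{"roll": 0},{"roll": 0}]'

```text
validation failed for argument at $.ro...
```

```bash
cat >> h.py <<'E'
from scipy.spatial.transform import Rotation as Ro
def st():
    s=bot.read_state(); M=Ro.from_rotvec(s['tcp_rot']).as_matrix()
    print('t',round(s['time'],2),'p',np.round(s['tool_pos'],4),'yaw',round(np.degrees(np.arctan2(M[1,0],M[0,0])),2),'F',np.round(s['wrist_force'],1),'T',np.round(s['torque'],3),'w',round(s['width'],3),'q',np.round(s['q'],2)); return s,M
def delta(X): # tool-frame shift in full-scale units
    s,M=st(); print('units',np.round(M.T@(np.array(X)-s['tool_pos'])/.04,3))
E
python3 - <<'E'
from h import *
delta([.5093,.022,.225])
for n in ('top','wrist'):
    c=cam(n); P=cloud(c).reshape(-1,3)
    r=np.hypot(P[:,0]-.5093,P[:,1]-.022)
    m=(r<.04)&(P[:,2]>.132)&(P[:,2]<.155); b=P[m]
    if m.sum()>20: print(n,m.sum(),b.mean(0),cv2.minAreaRect(b[:,:2].astype(np.float32)*1000), np.percentile(b[:,2],[5,50,95]))
    m=(r<.12)&(P[:,2]>.004)&(P[:,2]<.014)
    if m.sum()>20: print('foot',m.sum(),cv2.minAreaRect(P[m][:,:2].astype(np.float32)*1000))
save(c,'wrist1.png')
E
```

```text
t 0.15 p [0.1778 0.6505 0.2077] yaw 164.71 F [-0.4 -1.4 -0. ] T [-0.009 -0.011 -0.011] w 1.002 q [ 1.27  0.26  1.61  0.    1.27 -0.04]
units [-12.138 -12.973  -0.412]
top 166 [0.5091436  0.02179038 0.14131888] ((509.7269287109375, 22.182327270507812), (16.540502548217773, 45.160430908203125), 30.027027130126953) [0.13578784 0.14167245 0.1455386 ]
foot 916 ((511.38824462890625, 23.486717224121094), (229.28985595703125, 233.9340057373047), 80.66581726074219)
```

View pics/wrist1.png

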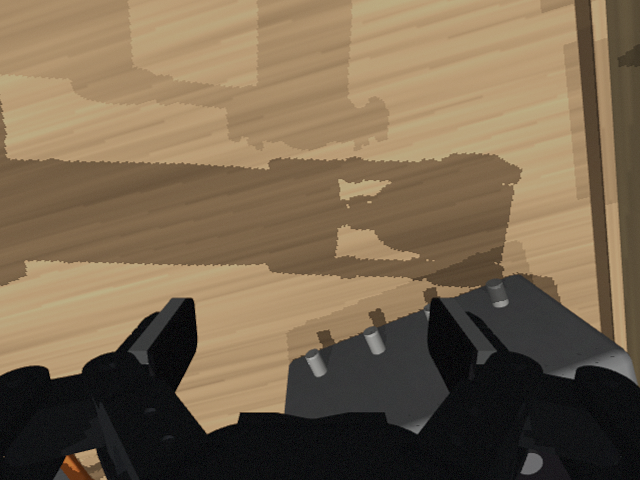

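Both moves were refused, probably because every row needs all five fields, so the wrist view only shows the start area. I'll resend with complete rows.

Request:
play_rows --rows '[{"dx": -0.3,"dy": -0.32,"dz": -0.1,"roll": 0,"fingers": 0},{"dx": -0.64,"dy": -0.68,"dz": -0.1,"roll": 0,"fingers": 0},{"dx": -0.64,"dy": -0.68,"dz": -0.1,"roll": 0,"fingers": 0},{"dx": -0.64,"dy": -0.68,"dz": -0.1,"roll": 0,"fingers": 0},{"dx": -0.64,"dy": -0.68,"dz": 0,"roll": 0,"fingers": 0},{"dx": -0.64,"dy": -0.68,"dz": 0,"roll": 0,"fingers": 0},{"dx": -0.64,"dy": -0.68,"dz": 0,"roll": 0,"fingers": 0},{"dx": -0.64,"dy": -0.68,"dz": 0,"roll": 0,"fingers": 0},{"dx": -0.64,"dy": -0.68,"dz": 0,"roll": 0,"fingers": 0},{"dx": -0.64,"dy": -0.68,"dz": 0,"roll": 0,"fingers": 0},{"dx": -0.64,"dy": -0.68,"dz": 0,"roll": 0,"fingers": 0},{"dx": -0.64,"dy": -0.68,"dz": 0,"roll": 0,"fingers": 0},{"dx": -0.64,"dy": -0.68,"dz": 0,"roll": 0,"fingers": 0},{"dx": -0.64,"dy": -0.68,"dz": 0,"roll": 0,"fingers": 0},{"dx": -0.64,"dy": -0.68,"dz": 0,"roll": 0,"fingers": 0},{"dx": -0.64,"dy": -0.68,"dz": 0,"roll": 0,"fingers": 0},{"dx": -0.64,"dy": -0.68,"dz": 0,"roll": 0,"fingers": 0},{"dx": -0.64,"dy": -0.68,"dz": 0,"roll": 0,"fingers": 0},{"dx": -0.64,"dy": -0.68,"dz": 0,"roll": 0,"fingers": 0},{"dx": -0.4,"dy": -0.45,"dz": 0,"roll": 0,"fingers": 0}]'

```text
time: 1.92
tool_pos: [0.5135, 0.0172, 0.2249]
tcp_rot: [0.42, 3.112, -0.001]
wrist_force: [0.7, 0.4, 0.4]
width: 0.996
```

Request:
play_rows --rows '[{"dx": 0,"dy": 0,"dz": 0,"roll": 1,"fingers": 0},{"dx": 0,"dy": 0,"dz": 0,"roll": 1,"fingers": 0},{"dx": 0,"dy": 0,"dz": 0,"roll": 1,"fingers": 0},{"dx": 0,"dy": 0,"dz": 0,"roll": 1,"fingers": 0},{"dx": 0,"dy": 0,"dz": 0,"roll": 1,"fingers": 0},{"dx": 0,"dy": 0,"dz": 0,"roll": 1,"fingers": 0},{"dx": 0,"dy": 0,"dz": 0,"roll": 1,"fingers": 0},{"dx": 0,"dy": 0,"dz": 0,"roll": 1,"fingers": 0},{"dx": 0,"dy": 0,"dz": 0,"roll": 1,"fingers": 0},{"dx": 0,"dy": 0,"dz": 0,"roll": 1,"fingers": 0},{"dx": 0,"dy": 0,"dz": 0,"roll": 1,"fingers": 0},{"dx": 0,"dy": 0,"dz": 0,"roll": 0,"fingers": 0},{"dx": 0,"dy": 0,"dz": 0,"roll": 0,"fingers": 0}]'

```text
time: 3.0
tool_pos: [0.5122, 0.0203, 0.2247]
tcp_rot: [-1.551, -2.732, 0.0]
wrist_force: [0.1, 0.4, -0.7]
width: 0.999
```

Run:
```python
from h import *
delta([.5095,.022,.225])
c=cam('wrist'); P=cloud(c).reshape(-1,3)
r=np.hypot(P[:,0]-.5095,P[:,1]-.022)
for a,b in ((.138,.146),(.088,.096),(.108,.116)):
    m=(r<.04)&(P[:,2]>a)&(P[:,2]<b)
    if m.sum()>20: Q=P[m][:,:2].astype(np.float32)*1000; print(a,m.sum(),cv2.minAreaRect(Q),cv2.minEnclosingCircle(Q))
save(c,'wrist2.png')
```

```text
t 3.0 p [0.5122 0.0203 0.2247] yaw 120.82 F [ 0.1  0.4 -0.7] T [-0.056  0.043  0.042] w 0.999 q [-0.01 -0.06  1.93 -0.    1.27 -0.55]
units [ 0.072 -0.035 -0.009]
0.138 1562 ((510.76300048828125, 20.591583251953125), (15.578058242797852, 45.70838165283203), 31.054906845092773) ((510.2913818359375, 20.32132339477539), 23.463991165161133)
0.088 2204 ((510.51995849609375, 21.12969970703125), (71.39631652832031, 69.70863342285156), 27.44512367248535) ((510.9278259277344, 20.32978630065918), 36.012725830078125)
0.108 2478 ((510.6532287597656, 20.596694946289062), (52.273372650146484, 52.81173324584961), 68.61434173583984) ((514.7322387695312, 22.4149112701416), 30.36880874633789)
```

View pics/wrist2.png

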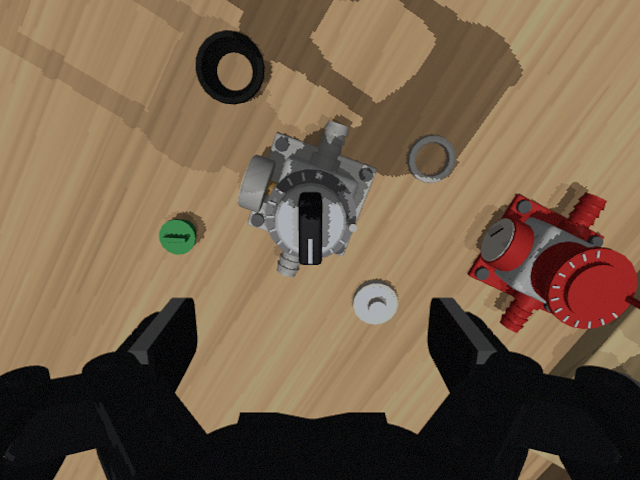

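The wrist view shows the bar at (310,228), its nose end down the image, and the axis at (0.5105, 0.0208). The bar's yaw is 121°, which the tool already matches. I'll centre, descend to TCP z≈0.117 and grip lightly.

Request:
play_rows --rows '[{"dx": 0.03,"dy": -0.03,"dz": 0.3,"roll": 0,"fingers": 0},{"dx": 0,"dy": 0,"dz": 0.4,"roll": 0,"fingers": 0},{"dx": 0,"dy": 0,"dz": 0.4,"roll": 0,"fingers": 0},{"dx": 0,"dy": 0,"dz": 0.4,"roll": 0,"fingers": 0},{"dx": 0,"dy": 0,"dz": 0.4,"roll": 0,"fingers": 0},{"dx": 0,"dy": 0,"dz": 0.3,"roll": 0,"fingers": 0},{"dx": 0,"dy": 0,"dz": 0.2,"roll": 0,"fingers": 0},{"dx": 0,"dy": 0,"dz": 0.2,"roll": 0,"fingers": 0},{"dx": 0,"dy": 0,"dz": 0.1,"roll": 0,"fingers": 0},{"dx": 0,"dy": 0,"dz": 0,"roll": 0,"fingers": 0},{"dx": 0,"dy": 0,"dz": 0,"roll": 0,"fingers": 0}]'

```text
time: 3.97
tool_pos: [0.5109, 0.0207, 0.117]
tcp_rot: [1.553, 2.73, 0.0]
wrist_force: [-0.0, -0.2, -0.6]
width: 0.999
```

Request:
play_rows --rows '[{"dx": 0,"dy": 0,"dz": 0,"roll": 0,"fingers": 0.5},{"dx": 0,"dy": 0,"dz": 0,"roll": 0,"fingers": 0.7},{"dx": 0,"dy": 0,"dz": 0,"roll": 0,"fingers": 0.8},{"dx": 0,"dy": 0,"dz": 0,"roll": 0,"fingers": 1},{"dx": 0,"dy": 0,"dz": 0,"roll": 0,"fingers": 1},{"dx": 0,"dy": 0,"dz": 0,"roll": 0,"fingers": 1},{"dx": 0,"dy": 0,"dz": 0,"roll": 0,"fingers": 1},{"dx": 0,"dy": 0,"dz": 0,"roll": 0,"fingers": 1},{"dx": 0,"dy": 0,"dz": 0,"roll": 0,"fingers": 1},{"dx": 0,"dy": 0,"dz": 0,"roll": 0,"fingers": 1}]' --grip_force 30

```text
time: 4.8
tool_pos: [0.5106, 0.0206, 0.1169]
tcp_rot: [-1.554, -2.73, 0.0]
wrist_force: [-2.8, -0.8, 4.1]
width: 0.169
```

```bash
python3 -c "
from h import *
st()"
```

```text
t 4.8 p [0.5106 0.0206 0.1169] yaw 120.72 F [-2.8 -0.8  4.1] T [-0.126  0.338 -0.016] w 0.169 q [-0.01  0.03  2.05 -0.    1.06 -0.54]
```

Request:
play_rows --rows '[{"dx": 0,"dy": 0,"dz": -0.02,"roll": 0,"fingers": 1},{"dx": 0,"dy": 0,"dz": -0.02,"roll": 0,"fingers": 1},{"dx": 0,"dy": 0,"dz": -0.02,"roll": 0,"fingers": 1},{"dx": 0,"dy": 0,"dz": -0.02,"roll": 0,"fingers": 1},{"dx": 0,"dy": 0,"dz": -0.02,"roll": 0,"fingers": 1},{"dx": 0,"dy": 0,"dz": -0.02,"roll": 0,"fingers": 1},{"dx": 0,"dy": 0,"dz": -0.02,"roll": 0,"fingers": 1},{"dx": 0,"dy": 0,"dz": -0.02,"roll": 0,"fingers": 1},{"dx": 0,"dy": 0,"dz": 0,"roll": 0,"fingers": 1}]'

```text
time: 5.55
tool_pos: [0.5105, 0.0207, 0.1232]
tcp_rot: [-1.554, -2.73, 0.0]
wrist_force: [-0.4, -1.1, -2.8]
width: 0.171
```

```bash
python3 -c "
from h import *
st()
c=cam('top'); P=cloud(c)[225:305,250:340].reshape(-1,3)
c=cam('wrist'); save(c,'w3.png')
P=cloud(c).reshape(-1,3);r=np.hypot(P[:,0]-.5105,P[:,1]-.0208);m=(r<.026)&(P[:,2]>.1)&(P[:,2]<.135);print(m.sum(),np.median(P[m][:,2]) if m.sum() else 0)
"
```

```text
t 5.55 p [0.5105 0.0207 0.1232] yaw 120.72 F [-0.4 -1.1 -2.8] T [-0.304  0.016  0.019] w 0.171 q [-0.01  0.03  2.04 -0.    1.08 -0.54]
4265 0.11948151000529653
```

The knob came up with a steady 3 N or so. I'll lift it another 0.5 mm, then turn anticlockwise.

Request:
play_rows --rows '[{"dx": 0,"dy": 0,"dz": -0.012,"roll": 0,"fingers": 1},{"dx": 0,"dy": 0,"dz": 0,"roll": -0.25,"fingers": 1},{"dx": 0,"dy": 0,"dz": 0,"roll": -0.25,"fingers": 1},{"dx": 0,"dy": 0,"dz": 0,"roll": -0.5,"fingers": 1},{"dx": 0,"dy": 0,"dz": 0,"roll": -0.5,"fingers": 1},{"dx": 0,"dy": 0,"dz": 0,"roll": -0.5,"fingers": 1}]'

```text
time: 6.15
tool_pos: [0.5105, 0.0206, 0.1236]
tcp_rot: [-1.356, -2.834, 0.0]
wrist_force: [-0.1, -1.3, -1.8]
width: 0.165
```

```bash
python3 -c "
from h import *
st()"
```

```text
t 6.15 p [0.5105 0.0206 0.1236] yaw 128.87 F [-0.1 -1.3 -1.8] T [-0.237  0.11  -0.035] w 0.165 q [-0.01  0.02  2.04 -0.    1.08 -0.69]
```

Request:
play_rows --rows '[{"dx": 0,"dy": 0,"dz": 0,"roll": -0.8,"fingers": 1},{"dx": 0,"dy": 0,"dz": 0,"roll": -0.8,"fingers": 1},{"dx": 0,"dy": 0,"dz": 0,"roll": -0.8,"fingers": 1},{"dx": 0,"dy": 0,"dz": 0,"roll": -0.8,"fingers": 1},{"dx": 0,"dy": 0,"dz": 0,"roll": -0.8,"fingers": 1},{"dx": 0,"dy": 0,"dz": 0,"roll": -0.8,"fingers": 1},{"dx": 0,"dy": 0,"dz": 0,"roll": -0.8,"fingers": 1},{"dx": 0,"dy": 0,"dz": 0,"roll": -0.8,"fingers": 1},{"dx": 0,"dy": 0,"dz": 0,"roll": -0.8,"fingers": 1},{"dx": 0,"dy": 0,"dz": 0,"roll": -0.8,"fingers": 1},{"dx": 0,"dy": 0,"dz": 0,"roll": -0.8,"fingers": 1},{"dx": 0,"dy": 0,"dz": 0,"roll": -0.8,"fingers": 1},{"dx": 0,"dy": 0,"dz": 0,"roll": -0.8,"fingers": 1},{"dx": 0,"dy": 0,"dz": 0,"roll": 0,"fingers": 1}]'

```text
time: 7.32
tool_pos: [0.5104, 0.0205, 0.1236]
tcp_rot: [-0.262, -3.13, 0.0]
wrist_force: [-0.8, -1.8, -1.8]
width: 0.169
```

```bash
python3 -c "
from h import *
st()
c=cam('wrist'); save(c,'w3.png')
c=cam('top'); save(c,'t3.png',(230,205,360,325),5)"
```

```text
t 7.32 p [0.5104 0.0205 0.1236] yaw 170.44 F [-0.8 -1.8 -1.8] T [-0.298  0.183 -0.026] w 0.169 q [-0.01  0.02  2.04 -0.    1.08 -1.41]
```

View pics/w3.png

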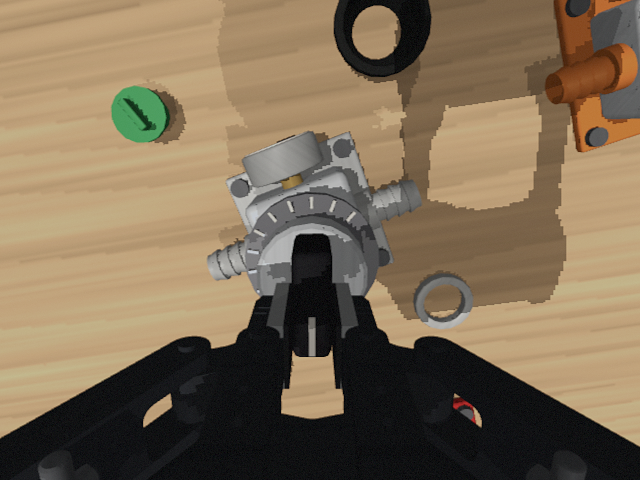

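The bar is firmly between the pads at (310,290), and the barb line slopes about 21° in the image, so roughly 20° remain to the stop. I'll approach, then creep.

Request:
play_rows --rows '[{"dx": 0,"dy": 0,"dz": 0,"roll": -0.4,"fingers": 1},{"dx": 0,"dy": 0,"dz": 0,"roll": -0.4,"fingers": 1},{"dx": 0,"dy": 0,"dz": 0,"roll": -0.4,"fingers": 1},{"dx": 0,"dy": 0,"dz": 0,"roll": -0.4,"fingers": 1},{"dx": 0,"dy": 0,"dz": 0,"roll": -0.4,"fingers": 1},{"dx": 0,"dy": 0,"dz": 0,"roll": -0.4,"fingers": 1},{"dx": 0,"dy": 0,"dz": 0,"roll": -0.4,"fingers": 1},{"dx": 0,"dy": 0,"dz": 0,"roll": -0.4,"fingers": 1},{"dx": 0,"dy": 0,"dz": 0,"roll": 0,"fingers": 1}]'

```text
time: 8.17
tool_pos: [0.5104, 0.0205, 0.1236]
tcp_rot: [0.085, -3.14, 0.0]
wrist_force: [-1.4, -1.4, -2.2]
width: 0.17
```

```bash
python3 -c "
from h import *
st()"
```

```text
t 8.17 p [0.5104 0.0205 0.1236] yaw -176.9 F [-1.4 -1.4 -2.2] T [-0.348  0.262 -0.024] w 0.17 q [-0.01  0.02  2.04 -0.    1.08 -1.63]
```

Request:
play_rows --rows '[{"dx": 0,"dy": 0,"dz": 0,"roll": -0.15,"fingers": 1},{"dx": 0,"dy": 0,"dz": 0,"roll": -0.15,"fingers": 1},{"dx": 0,"dy": 0,"dz": 0,"roll": -0.15,"fingers": 1},{"dx": 0,"dy": 0,"dz": 0,"roll": -0.15,"fingers": 1},{"dx": 0,"dy": 0,"dz": 0,"roll": 0,"fingers": 1}]'

```text
time: 8.58
tool_pos: [0.5105, 0.0206, 0.1236]
tcp_rot: [0.152, -3.138, 0.0]
wrist_force: [-2.0, -3.1, -1.7]
width: 0.168
```

```bash
python3 -c "
from h import *
st()"
```

```text
t 8.58 p [0.5105 0.0206 0.1236] yaw -174.46 F [-2.  -3.1 -1.7] T [-0.527  0.358 -0.019] w 0.168 q [-0.01  0.02  2.04 -0.    1.08 -1.68]
```

Request:
play_rows --rows '[{"dx": 0,"dy": 0,"dz": 0,"roll": -0.1,"fingers": 1},{"dx": 0,"dy": 0,"dz": 0,"roll": -0.1,"fingers": 1},{"dx": 0,"dy": 0,"dz": 0,"roll": 0,"fingers": 1}]'

```text
time: 8.83
tool_pos: [0.5105, 0.0206, 0.1235]
tcp_rot: [0.174, -3.136, 0.0]
wrist_force: [-1.4, -2.4, -2.1]
width: 0.171
```

```bash
python3 -c "
from h import *
st()"
```

```text
t 8.83 p [0.5105 0.0206 0.1235] yaw -173.66 F [-1.4 -2.4 -2.1] T [-0.57   0.328 -0.05 ] w 0.171 q [-0.01  0.02  2.04 -0.    1.08 -1.69]
```

Request:
play_rows --rows '[{"dx": 0,"dy": 0,"dz": 0,"roll": -0.1,"fingers": 1},{"dx": 0,"dy": 0,"dz": 0,"roll": -0.1,"fingers": 1},{"dx": 0,"dy": 0,"dz": 0,"roll": -0.1,"fingers": 1},{"dx": 0,"dy": 0,"dz": 0,"roll": 0,"fingers": 1}]'

```text
time: 9.17
tool_pos: [0.5105, 0.0206, 0.1235]
tcp_rot: [0.207, -3.135, 0.0]
wrist_force: [-1.2, -3.7, -0.8]
width: 0.17
```

```bash
python3 -c "
from h import *
st()"
```

```text
t 9.17 p [0.5105 0.0206 0.1235] yaw -172.46 F [-1.2 -3.7 -0.8] T [-0.62   0.381 -0.049] w 0.17 q [-0.01  0.02  2.04 -0.    1.08 -1.71]
```

Request:
play_rows --rows '[{"dx": 0,"dy": 0,"dz": 0,"roll": -0.1,"fingers": 1},{"dx": 0,"dy": 0,"dz": 0,"roll": -0.1,"fingers": 1},{"dx": 0,"dy": 0,"dz": 0,"roll": -0.1,"fingers": 1},{"dx": 0,"dy": 0,"dz": 0,"roll": 0,"fingers": 1}]'

```text
time: 9.5
tool_pos: [0.5105, 0.0206, 0.1235]
tcp_rot: [0.24, -3.132, 0.0]
wrist_force: [-1.5, -4.1, -1.3]
width: 0.172
```

```bash
python3 -c "
from h import *
st()"
```

```text
t 9.5 p [0.5105 0.0206 0.1235] yaw -171.25 F [-1.5 -4.1 -1.3] T [-0.676  0.469  0.   ] w 0.172 q [-0.01  0.02  2.04 -0.    1.08 -1.73]
```

Request:
play_rows --rows '[{"dx": 0,"dy": 0,"dz": 0,"roll": -0.1,"fingers": 1},{"dx": 0,"dy": 0,"dz": 0,"roll": -0.1,"fingers": 1},{"dx": 0,"dy": 0,"dz": 0,"roll": -0.1,"fingers": 1},{"dx": 0,"dy": 0,"dz": 0,"roll": 0,"fingers": 1}]'

```text
time: 9.83
tool_pos: [0.5106, 0.0206, 0.1235]
tcp_rot: [0.272, -3.13, 0.0]
wrist_force: [-2.4, -4.1, -1.6]
width: 0.172
```

```bash
python3 -c "
from h import *
st()"
```

```text
t 9.83 p [0.5106 0.0206 0.1235] yaw -170.06 F [-2.4 -4.1 -1.6] T [-0.703  0.464 -0.042] w 0.172 q [-0.01  0.02  2.04 -0.    1.08 -1.75]
```

Request:
play_rows --rows '[{"dx": 0,"dy": 0,"dz": 0,"roll": -0.1,"fingers": 1},{"dx": 0,"dy": 0,"dz": 0,"roll": -0.1,"fingers": 1},{"dx": 0,"dy": 0,"dz": 0,"roll": -0.1,"fingers": 1},{"dx": 0,"dy": 0,"dz": 0,"roll": 0,"fingers": 1}]'

```text
time: 10.17
tool_pos: [0.5106, 0.0206, 0.1235]
tcp_rot: [0.305, -3.127, 0.0]
wrist_force: [-1.7, -4.2, -1.6]
width: 0.17
```

```bash
python3 -c "
from h import *
st()"
```

```text
t 10.17 p [0.5106 0.0206 0.1235] yaw -168.85 F [-1.7 -4.2 -1.6] T [-0.689  0.45  -0.052] w 0.17 q [-0.01  0.02  2.04 -0.    1.08 -1.77]
```

Run:
```python
from h import *
s,M=st()
for n in ('top','wrist'):
    c=cam(n); P=cloud(c).reshape(-1,3); r=np.hypot(P[:,0]-.5105,P[:,1]-.0208)
    m=(r<.075)&(P[:,2]>.003)&(P[:,2]<.015); px=c['pixels'].reshape(-1,3).astype(int)
    m&=(px.max(1)-px.min(1))<40
    print(n,'foot',m.sum(),cv2.minAreaRect(P[m][:,:2].astype(np.float32)*1000))
    m=(r<.085)&(r>.05)&(P[:,2]>.025)&(P[:,2]<.065)&((P[:,0]>.48)); Q=P[m][:,:2]; 
    if m.sum()>20:
        u,sv,v=np.linalg.svd(Q-Q.mean(0)); print('barbs',m.sum(),np.degrees(np.arctan2(v[0,1],v[0,0])),Q.min(0),Q.max(0))
save(c,'w4.png')
```

```text
t 10.17 p [0.5106 0.0206 0.1235] yaw -168.85 F [-1.7 -4.2 -1.6] T [-0.689  0.45  -0.052] w 0.17 q [-0.01  0.02  2.04 -0.    1.08 -1.77]
top foot 166 ((505.98455810546875, 25.790836334228516), (79.9913330078125, 109.3185806274414), 89.64241790771484)
barbs 93 101.78046316536405 [ 0.48588722 -0.05215026] [0.52744659 0.09458874]
wrist foot 2557 ((510.1436462402344, 21.76126480102539), (102.5218505859375, 99.3818130493164), 11.393898963928223)
barbs 2202 101.46457934733279 [ 0.48702428 -0.05416472] [0.53495668 0.09403079]
```

View pics/w4.png

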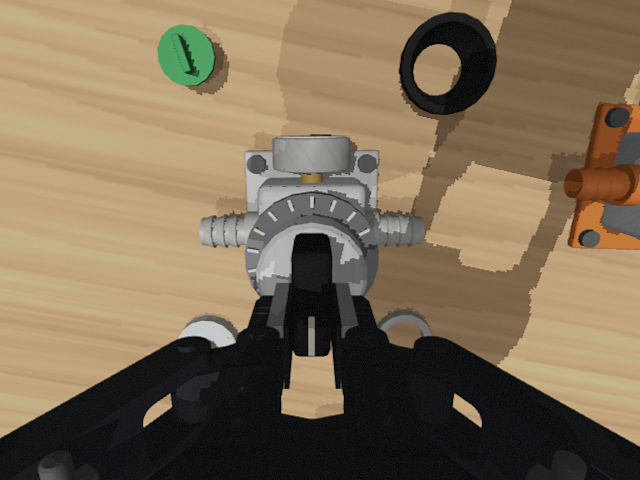

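The tool is now square with the regulator (barbs level at row 230, reg. yaw ≈ 11.4°), so the stop should come within about 2°. I'll keep creeping.

Request:
play_rows --rows '[{"dx": 0,"dy": 0,"dz": 0,"roll": -0.1,"fingers": 1},{"dx": 0,"dy": 0,"dz": 0,"roll": -0.1,"fingers": 1},{"dx": 0,"dy": 0,"dz": 0,"roll": 0,"fingers": 1}]'

```text
time: 10.52
tool_pos: [0.5106, 0.0206, 0.1235]
tcp_rot: [0.327, -3.124, 0.0]
wrist_force: [-2.5, -3.9, -1.7]
width: 0.168
```

```bash
python3 -c "
from h import *
st()"
```

```text
t 10.52 p [0.5106 0.0206 0.1235] yaw -168.05 F [-2.5 -3.9 -1.7] T [-0.731  0.485 -0.081] w 0.168 q [-0.01  0.02  2.04 -0.    1.08 -1.79]
```

Request:
play_rows --rows '[{"dx": 0,"dy": 0,"dz": 0,"roll": -0.1,"fingers": 1},{"dx": 0,"dy": 0,"dz": 0,"roll": -0.1,"fingers": 1},{"dx": 0,"dy": 0,"dz": 0,"roll": 0,"fingers": 1}]'

```text
time: 10.77
tool_pos: [0.5105, 0.0206, 0.1235]
tcp_rot: [0.348, -3.122, 0.0]
wrist_force: [-4.0, -5.4, -2.8]
width: 0.165
```

```bash
python3 -c "
from h import *
st()"
```

```text
t 10.77 p [0.5105 0.0206 0.1235] yaw -167.27 F [-4.  -5.4 -2.8] T [-0.807  0.489 -0.132] w 0.165 q [-0.01  0.02  2.04 -0.    1.08 -1.8 ]
```

Request:
play_rows --rows '[{"dx": 0,"dy": 0,"dz": 0,"roll": -0.1,"fingers": 1},{"dx": 0,"dy": 0,"dz": 0,"roll": 0,"fingers": 1}]'

```text
time: 10.93
tool_pos: [0.5106, 0.0206, 0.1235]
tcp_rot: [0.359, -3.121, 0.0]
wrist_force: [-2.7, -4.2, -1.8]
width: 0.167
```

```bash
python3 -c "
from h import *
st()"
```

```text
t 10.93 p [0.5106 0.0206 0.1235] yaw -166.88 F [-2.7 -4.2 -1.8] T [-0.82   0.493 -0.222] w 0.167 q [-0.01  0.02  2.04 -0.    1.08 -1.81]
```

The stop is met at tool yaw ≈192.7°: Tz rose from −0.05 to −0.22 N m, about 5 N on the post. I'll back off slightly and lower onto the lock teeth.

Request:
play_rows --rows '[{"dx": 0,"dy": 0,"dz": 0,"roll": 0.2,"fingers": 1},{"dx": 0,"dy": 0,"dz": 0,"roll": 0.1,"fingers": 1},{"dx": 0,"dy": 0,"dz": 0.01,"roll": 0,"fingers": 1},{"dx": 0,"dy": 0,"dz": 0.01,"roll": 0,"fingers": 1},{"dx": 0,"dy": 0,"dz": 0.01,"roll": 0,"fingers": 1},{"dx": 0,"dy": 0,"dz": 0,"roll": 0,"fingers": 1}]'

```text
time: 11.43
tool_pos: [0.5106, 0.0206, 0.1229]
tcp_rot: [0.327, -3.125, 0.0]
wrist_force: [-3.9, -4.4, 1.0]
width: 0.165
```

Request:
play_rows --rows '[{"dx": 0,"dy": 0,"dz": 0.01,"roll": 0,"fingers": 1},{"dx": 0,"dy": 0,"dz": 0,"roll": 0,"fingers": 1}]'

```text
time: 11.6
tool_pos: [0.5106, 0.0206, 0.1225]
tcp_rot: [0.327, -3.125, 0.0]
wrist_force: [-4.3, -4.7, 1.4]
width: 0.169
```

Request:
play_rows --rows '[{"dx": 0,"dy": 0,"dz": 0.01,"roll": 0,"fingers": 1},{"dx": 0,"dy": 0,"dz": 0,"roll": 0,"fingers": 1},{"dx": 0,"dy": 0,"dz": 0,"roll": 0,"fingers": 1}]'

```text
time: 11.85
tool_pos: [0.5106, 0.0206, 0.1221]
tcp_rot: [-0.327, 3.125, -0.0]
wrist_force: [-3.8, -3.7, 2.4]
width: 0.167
```

Request:
play_rows --rows '[{"dx": 0,"dy": 0,"dz": 0.01,"roll": 0,"fingers": 1},{"dx": 0,"dy": 0,"dz": 0,"roll": 0,"fingers": 1},{"dx": 0,"dy": 0,"dz": 0,"roll": 0,"fingers": 1}]'

```text
time: 12.1
tool_pos: [0.5107, 0.0206, 0.122]
tcp_rot: [-0.327, 3.124, -0.0]
wrist_force: [-5.6, -4.5, 2.6]
width: 0.168
```

Request:
play_rows --rows '[{"dx": 0,"dy": 0,"dz": 0.01,"roll": 0,"fingers": 1},{"dx": 0,"dy": 0,"dz": 0,"roll": 0,"fingers": 1},{"dx": 0,"dy": 0,"dz": 0,"roll": 0,"fingers": 1}]'

```text
time: 12.35
tool_pos: [0.5107, 0.0206, 0.1219]
tcp_rot: [-0.327, 3.124, -0.0]
wrist_force: [-5.9, -4.1, 4.8]
width: 0.171
```

```bash
python3 -c "
from h import *
st()"
```

```text
t 12.35 p [0.5107 0.0206 0.1219] yaw -168.06 F [-5.9 -4.1  4.8] T [-0.774  0.978  0.002] w 0.171 q [-0.01  0.03  2.04 -0.    1.07 -1.79]
```

Contact on the tooth top at z=0.1219, exactly 5 mm above home, and the arm is compliant at about 5 N/mm. I'll press slightly more and feel clockwise.

Request:
play_rows --rows '[{"dx": 0,"dy": 0,"dz": 0.01,"roll": 0,"fingers": 1},{"dx": 0,"dy": 0,"dz": 0.01,"roll": 0.15,"fingers": 1},{"dx": 0,"dy": 0,"dz": 0,"roll": 0.15,"fingers": 1},{"dx": 0,"dy": 0,"dz": 0,"roll": 0.1,"fingers": 1},{"dx": 0,"dy": 0,"dz": 0,"roll": 0,"fingers": 1}]'

```text
time: 12.77
tool_pos: [0.5109, 0.0206, 0.1218]
tcp_rot: [-0.283, 3.128, -0.001]
wrist_force: [-7.4, -4.3, 8.7]
width: 0.169
```

Request:
play_rows --rows '[{"dx": 0,"dy": 0,"dz": 0,"roll": 0.15,"fingers": 1},{"dx": 0,"dy": 0,"dz": 0,"roll": 0.15,"fingers": 1},{"dx": 0,"dy": 0,"dz": 0,"roll": 0.15,"fingers": 1},{"dx": 0,"dy": 0,"dz": 0,"roll": 0,"fingers": 1}]'

```text
time: 13.1
tool_pos: [0.5109, 0.0206, 0.1218]
tcp_rot: [-0.234, 3.132, -0.001]
wrist_force: [-6.9, -3.9, 8.2]
width: 0.172
```

Request:
play_rows --rows '[{"dx": 0,"dy": 0,"dz": 0,"roll": 0.15,"fingers": 1},{"dx": 0,"dy": 0,"dz": 0,"roll": 0.15,"fingers": 1},{"dx": 0,"dy": 0,"dz": 0,"roll": 0.15,"fingers": 1},{"dx": 0,"dy": 0,"dz": 0,"roll": 0,"fingers": 1}]'

```text
time: 13.43
tool_pos: [0.5108, 0.0206, 0.1218]
tcp_rot: [-0.185, 3.136, -0.001]
wrist_force: [-7.4, -3.5, 7.9]
width: 0.173
```

Request:
play_rows --rows '[{"dx": 0,"dy": 0,"dz": 0,"roll": 0.15,"fingers": 1},{"dx": 0,"dy": 0,"dz": 0,"roll": 0.15,"fingers": 1},{"dx": 0,"dy": 0,"dz": 0,"roll": 0.15,"fingers": 1},{"dx": 0,"dy": 0,"dz": 0,"roll": 0,"fingers": 1}]'

```text
time: 13.77
tool_pos: [0.5108, 0.0206, 0.1218]
tcp_rot: [-0.136, 3.138, -0.001]
wrist_force: [-7.2, -4.5, 8.7]
width: 0.172
```

Request:
play_rows --rows '[{"dx": 0,"dy": 0,"dz": 0,"roll": 0.15,"fingers": 1},{"dx": 0,"dy": 0,"dz": 0,"roll": 0.15,"fingers": 1},{"dx": 0,"dy": 0,"dz": 0,"roll": 0.15,"fingers": 1},{"dx": 0,"dy": 0,"dz": 0,"roll": 0,"fingers": 1}]'

```text
time: 14.1
tool_pos: [0.5108, 0.0206, 0.1218]
tcp_rot: [-0.086, 3.14, -0.001]
wrist_force: [-6.4, -3.5, 8.7]
width: 0.17
```

Request:
play_rows --rows '[{"dx": 0,"dy": 0,"dz": 0,"roll": 0.15,"fingers": 1},{"dx": 0,"dy": 0,"dz": 0,"roll": 0.15,"fingers": 1},{"dx": 0,"dy": 0,"dz": 0,"roll": 0.15,"fingers": 1},{"dx": 0,"dy": 0,"dz": 0,"roll": 0,"fingers": 1}]'

```text
time: 14.43
tool_pos: [0.5108, 0.0206, 0.1218]
tcp_rot: [-0.037, 3.141, -0.0]
wrist_force: [-7.6, -3.6, 8.2]
width: 0.165
```

Request:
play_rows --rows '[{"dx": 0,"dy": 0,"dz": 0,"roll": 0.15,"fingers": 1},{"dx": 0,"dy": 0,"dz": 0,"roll": 0.15,"fingers": 1},{"dx": 0,"dy": 0,"dz": 0,"roll": 0.15,"fingers": 1},{"dx": 0,"dy": 0,"dz": 0,"roll": 0,"fingers": 1}]'

```text
time: 14.77
tool_pos: [0.5108, 0.0206, 0.1218]
tcp_rot: [0.012, 3.141, -0.0]
wrist_force: [-6.2, -4.1, 7.8]
width: 0.168
```

Request:
play_rows --rows '[{"dx": 0,"dy": 0,"dz": 0,"roll": 0.15,"fingers": 1},{"dx": 0,"dy": 0,"dz": 0,"roll": 0.15,"fingers": 1},{"dx": 0,"dy": 0,"dz": 0,"roll": 0.15,"fingers": 1},{"dx": 0,"dy": 0,"dz": 0,"roll": 0,"fingers": 1}]'

```text
time: 15.1
tool_pos: [0.5108, 0.0206, 0.1218]
tcp_rot: [0.062, 3.141, -0.0]
wrist_force: [-7.3, -3.1, 8.9]
width: 0.169
```

Request:
play_rows --rows '[{"dx": 0,"dy": 0,"dz": 0,"roll": 0.15,"fingers": 1},{"dx": 0,"dy": 0,"dz": 0,"roll": 0.15,"fingers": 1},{"dx": 0,"dy": 0,"dz": 0,"roll": 0.15,"fingers": 1},{"dx": 0,"dy": 0,"dz": 0,"roll": 0,"fingers": 1}]'

```text
time: 15.43
tool_pos: [0.5108, 0.0206, 0.1218]
tcp_rot: [0.111, 3.139, -0.0]
wrist_force: [-6.6, -4.1, 8.1]
width: 0.169
```

Request:
play_rows --rows '[{"dx": 0,"dy": 0,"dz": 0,"roll": 0.15,"fingers": 1},{"dx": 0,"dy": 0,"dz": 0,"roll": 0.15,"fingers": 1},{"dx": 0,"dy": 0,"dz": 0,"roll": 0.15,"fingers": 1},{"dx": 0,"dy": 0,"dz": 0,"roll": 0,"fingers": 1}]'

```text
time: 15.77
tool_pos: [0.5108, 0.0206, 0.1218]
tcp_rot: [0.16, 3.137, -0.0]
wrist_force: [-7.5, -4.7, 8.0]
width: 0.168
```

Request:
play_rows --rows '[{"dx": 0,"dy": 0,"dz": 0,"roll": 0.15,"fingers": 1},{"dx": 0,"dy": 0,"dz": 0,"roll": 0.15,"fingers": 1},{"dx": 0,"dy": 0,"dz": 0,"roll": 0.15,"fingers": 1},{"dx": 0,"dy": 0,"dz": 0,"roll": 0,"fingers": 1}]'

```text
time: 16.1
tool_pos: [0.5108, 0.0207, 0.1218]
tcp_rot: [0.21, 3.134, -0.0]
wrist_force: [-6.7, -4.2, 8.8]
width: 0.171
```

Request:
play_rows --rows '[{"dx": 0,"dy": 0,"dz": 0,"roll": 0.15,"fingers": 1},{"dx": 0,"dy": 0,"dz": 0,"roll": 0.15,"fingers": 1},{"dx": 0,"dy": 0,"dz": 0,"roll": 0.15,"fingers": 1},{"dx": 0,"dy": 0,"dz": 0,"roll": 0,"fingers": 1}]'

```text
time: 16.43
tool_pos: [0.5109, 0.0206, 0.1218]
tcp_rot: [0.259, 3.13, -0.0]
wrist_force: [-7.0, -4.3, 8.5]
width: 0.172
```

Request:
play_rows --rows '[{"dx": 0,"dy": 0,"dz": 0,"roll": 0.15,"fingers": 1},{"dx": 0,"dy": 0,"dz": 0,"roll": 0.15,"fingers": 1},{"dx": 0,"dy": 0,"dz": 0,"roll": 0.15,"fingers": 1},{"dx": 0,"dy": 0,"dz": 0,"roll": 0,"fingers": 1}]'

```text
time: 16.77
tool_pos: [0.5109, 0.0207, 0.1218]
tcp_rot: [0.308, 3.126, -0.0]
wrist_force: [-7.2, -4.3, 7.8]
width: 0.171
```

Request:
play_rows --rows '[{"dx": 0,"dy": 0,"dz": 0,"roll": 0.15,"fingers": 1},{"dx": 0,"dy": 0,"dz": 0,"roll": 0.15,"fingers": 1},{"dx": 0,"dy": 0,"dz": 0,"roll": 0.15,"fingers": 1},{"dx": 0,"dy": 0,"dz": 0,"roll": 0,"fingers": 1}]'

```text
time: 17.1
tool_pos: [0.5109, 0.0207, 0.1217]
tcp_rot: [0.357, 3.121, -0.0]
wrist_force: [-5.7, -3.8, 8.0]
width: 0.169
```

Request:
play_rows --rows '[{"dx": 0,"dy": 0,"dz": 0,"roll": 0.15,"fingers": 1},{"dx": 0,"dy": 0,"dz": 0,"roll": 0.15,"fingers": 1},{"dx": 0,"dy": 0,"dz": 0,"roll": 0.15,"fingers": 1},{"dx": 0,"dy": 0,"dz": 0,"roll": 0,"fingers": 1}]'

```text
time: 17.43
tool_pos: [0.5108, 0.0207, 0.1215]
tcp_rot: [0.406, 3.115, -0.0]
wrist_force: [-6.4, -4.0, 6.2]
width: 0.17
```

z has started to drop (0.1218→0.1215) and the force is falling. I'll press a little without turning.

Request:
play_rows --rows '[{"dx": 0,"dy": 0,"dz": 0,"roll": 0.1,"fingers": 1},{"dx": 0,"dy": 0,"dz": 0.01,"roll": 0,"fingers": 1},{"dx": 0,"dy": 0,"dz": 0.01,"roll": 0,"fingers": 1},{"dx": 0,"dy": 0,"dz": 0,"roll": 0,"fingers": 1}]'

```text
time: 17.77
tool_pos: [0.5107, 0.0207, 0.1202]
tcp_rot: [0.417, 3.114, 0.0]
wrist_force: [-5.5, -4.3, 3.7]
width: 0.166
```

```bash
python3 -c "
from h import *
st()"
```

```text
t 17.77 p [0.5107 0.0207 0.1202] yaw 164.73 F [-5.5 -4.3  3.7] T [-0.693  0.906 -0.116] w 0.166 q [-0.01  0.03  2.04  0.    1.07 -1.31]
```

It's in the notch and sliding down (z 0.1202). I'll centre it another 1° clockwise and push home.

Request:
play_rows --rows '[{"dx": 0,"dy": 0,"dz": 0,"roll": 0.15,"fingers": 1},{"dx": 0,"dy": 0,"dz": 0.02,"roll": 0.1,"fingers": 1},{"dx": 0,"dy": 0,"dz": 0.02,"roll": 0,"fingers": 1},{"dx": 0,"dy": 0,"dz": 0.02,"roll": 0,"fingers": 1},{"dx": 0,"dy": 0,"dz": 0.02,"roll": 0,"fingers": 1},{"dx": 0,"dy": 0,"dz": 0,"roll": 0,"fingers": 1},{"dx": 0,"dy": 0,"dz": 0,"roll": 0,"fingers": 1}]'

```text
time: 18.35
tool_pos: [0.5107, 0.0207, 0.117]
tcp_rot: [0.444, 3.11, 0.0]
wrist_force: [-5.3, -4.0, 4.6]
width: 0.174
```

```bash
python3 -c "
from h import *
st()"
```

```text
t 18.35 p [0.5107 0.0207 0.117 ] yaw 163.74 F [-5.3 -4.   4.6] T [-0.694  0.947 -0.005] w 0.174 q [-0.01  0.03  2.05  0.    1.06 -1.3 ]
```

Request:
play_rows --rows '[{"dx": 0,"dy": 0,"dz": 0.015,"roll": 0,"fingers": 1},{"dx": 0,"dy": 0,"dz": 0.015,"roll": 0,"fingers": 1},{"dx": 0,"dy": 0,"dz": 0,"roll": 0,"fingers": 1},{"dx": 0,"dy": 0,"dz": 0,"roll": 0,"fingers": 1}]'

```text
time: 18.68
tool_pos: [0.5108, 0.0207, 0.1169]
tcp_rot: [0.444, 3.11, 0.0]
wrist_force: [-8.4, -3.9, 10.8]
width: 0.172
```

```bash
python3 -c "
from h import *
st()"
```

```text
t 18.68 p [0.5108 0.0207 0.1169] yaw 163.73 F [-8.4 -3.9 10.8] T [-0.743  1.392 -0.061] w 0.172 q [-0.01  0.03  2.05  0.    1.06 -1.3 ]
```

Home: z is back to 0.1169 and holds solid at 11 N. I'll release the fingers and retreat.

Request:
play_rows --rows '[{"dx": 0,"dy": 0,"dz": -0.02,"roll": 0,"fingers": 1},{"dx": 0,"dy": 0,"dz": 0,"roll": 0,"fingers": 0},{"dx": 0,"dy": 0,"dz": 0,"roll": 0,"fingers": 0},{"dx": 0,"dy": 0,"dz": 0,"roll": 0,"fingers": 0},{"dx": 0,"dy": 0,"dz": 0,"roll": 0,"fingers": 0},{"dx": 0,"dy": 0,"dz": 0,"roll": 0,"fingers": 0},{"dx": 0,"dy": 0,"dz": 0,"roll": 0,"fingers": 0},{"dx": 0,"dy": 0,"dz": 0,"roll": 0,"fingers": 0},{"dx": 0,"dy": 0,"dz": 0,"roll": 0,"fingers": 0},{"dx": 0,"dy": 0,"dz": -0.1,"roll": 0,"fingers": 0},{"dx": 0,"dy": 0,"dz": -0.3,"roll": 0,"fingers": 0},{"dx": 0,"dy": 0,"dz": -0.5,"roll": 0,"fingers": 0},{"dx": 0,"dy": 0,"dz": -0.5,"roll": 0,"fingers": 0},{"dx": 0,"dy": 0,"dz": -0.5,"roll": 0,"fingers": 0},{"dx": 0,"dy": 0,"dz": -0.5,"roll": 0,"fingers": 0},{"dx": 0,"dy": 0,"dz": -0.5,"roll": 0,"fingers": 0},{"dx": 0,"dy": 0,"dz": -0.5,"roll": 0,"fingers": 0},{"dx": 0,"dy": 0,"dz": 0,"roll": 0,"fingers": 0},{"dx": 0,"dy": 0,"dz": 0,"roll": 0,"fingers": 0}]'

```text
time: 20.27
tool_pos: [0.5119, 0.0206, 0.2541]
tcp_rot: [0.444, 3.105, 0.001]
wrist_force: [0.2, -0.3, -0.6]
width: 0.998
```

Run:
```python
from h import *
st()
c=cam('wrist'); P=cloud(c).reshape(-1,3); r=np.hypot(P[:,0]-.5105,P[:,1]-.0208)
for a,b in ((.135,.155),(.105,.125),(.085,.099)):
    m=(r<.034)&(P[:,2]>a)&(P[:,2]<b); print(a,m.sum(),np.median(P[m][:,2]),cv2.minAreaRect(P[m][:,:2].astype(np.float32)*1000))
save(c,'w5.png')
```

```text
t 20.27 p [0.5119 0.0206 0.2541] yaw 163.71 F [ 0.2 -0.3 -0.6] T [ 0.022 -0.019  0.013] w 0.998 q [-0.01 -0.08  1.89  0.    1.32 -1.29]
0.135 1325 0.14427705271459304 ((510.4469299316406, 20.52360725402832), (15.644183158874512, 45.05888366699219), 73.36297607421875)
0.105 2128 0.11332480610999132 ((510.4300537109375, 20.56574249267578), (52.21485900878906, 51.67552185058594), 66.65267944335938)
0.085 1463 0.09358986192041481 ((509.6014404296875, 21.1491641998291), (67.10360717773438, 65.9409408569336), 72.25933074951172)
```

View pics/w5.png

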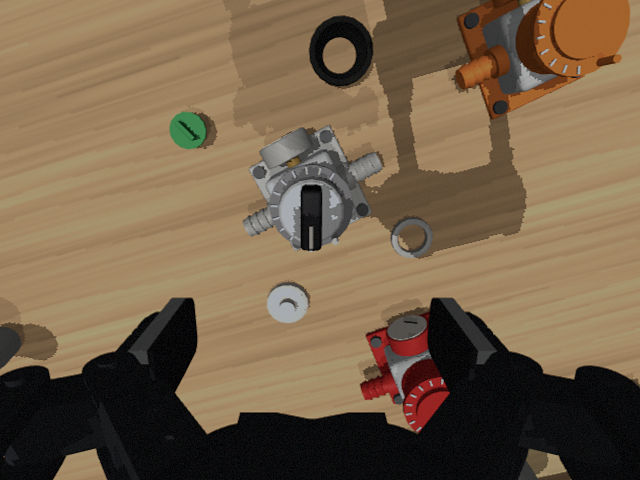

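The wrist view shows the knob at (311,218), released at yaw 163.4° as set. The bar, skirt and flange tops all read the same 1.3–1.6 mm high, so the knob is fully home, and the neighbouring parts haven't moved. Handing in.

```bash
python3 -c "
from workcell import bot
print(bot.finish_job())"
```

```text
the job is handed in; nothing more can be done
None
```

The vacuum regulator is wound off and locked in the first notch. The job is handed in at about 20 s of the 69 s allowed; `finish_job` gives no verdict.

- **Unlock:** I pulled the bar knob up about 6.6 mm against about 3 N, stopping short of the retaining ring.
- **Stop:** I turned the knob anticlockwise about 72° until its nose met the stop post. Wrist torque went from −0.05 to −0.22 N m, about 5 N on the post.
- **Notch:** I turned it back clockwise with up to 9 N of downward push, felt continuously. The lock dropped in about 28° (0.49 rad) from the stop, within the 0.6 rad given.
- **Home:** I pushed it down to the same tool height as at the start (0.1169 m), where it held solid at 11 N. I then let go and retreated.

**Last checks:** the closing wrist view shows the knob at the angle I left it, and its heights above the flange match the home position. The neighbouring parts in view look unmoved by eye; I didn't re-measure them. The spanner, cup shell and pulsator were not in that closing view.

**What didn't agree:**
- My first two move calls were refused for incomplete rows, with no motion.
- My first estimate of the regulator's yaw was 9.6°; a closer look gave 11.4°.
- There was a steady 5–9 N sideways load while gripping, from a small centring offset. It was gone after release.

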